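Ready the rotor mixer: lock ring, then gear lever into the green notch

TASK

Get the rotor mixer ready to run: turn the black lock ring on its chamber clockwise until the ring's white pointer lines up with the green line, then throw the red gear lever into the notch marked by the green dot and let go, so that it stays there. Leave the jar, the tube rack and the timer standing where they are.

Things in the scene. Friction and masses are not known exactly. Their poses are not given: they have to be found in the camera images.
- mixer: The rotor mixer: a cream and blue box 280 mm (x) by 400 mm (y), 100 mm tall, fixed on the bench; its flat deck is at z = 0.10 m and carries the lock ring (left, +y) and the gear lever (right, -y). Origin at the centre of its underside, z up.
- ring_centre (a point): Centre of the lock ring: a ribbed black upright cylinder, 60 mm in diameter, 24 mm tall, on the mixer's deck; a 32 mm steel cap inside it rises 4 mm above it. This point is on its upright turning axis, 12 mm above the deck; x is the mixer's x, z up. The ring turns stiffly (0.12 N m), stays where it is left, and can be gripped across its diameter from above.
- ring_pointer (a point): Tip of the ring's white pointer, 44 mm from the ring's axis, 6 mm above the deck; it turns with the ring. The pointer is a tab 8 mm wide and 6 mm tall that stands 14 mm out of the ring's foot; a white stripe on the ring's top points the same way. It starts 0.5 to 1.5 rad anticlockwise (seen from above) of the green line.
- lock_line (a point): The locked mark: inner end of a flat green line on the deck beside the ring, 8 mm wide, running radially 44 to 72 mm from the ring's axis. This point is 44 mm from the axis, so the pointer's tip stands over it when the ring is locked. There is no stop at the line: the ring can be turned at least 0.3 rad past it.
- ring (a joint): Angle of the lock ring, rad; grows anticlockwise seen from above, 0 when the pointer lies along the mixer's +x; range -0.70 to 1.45.
- lever_pivot (a point): Upright pivot axis of the gear lever, at deck height; x is the mixer's x, z up. Each notch is the gap between two small upright steel pins under the arm, 70 mm from the pivot. A sprung catch under the arm rides over the pins (about 5 N at the knob) and snaps in, centring the lever if it is let go within about 0.05 rad of the notch's middle.
- lever_knob (a point): Middle of the gear lever's red knob: an upright cylinder 22 mm in diameter, 42 mm tall, fixed to the lever; its middle 57 mm and top 78 mm above the deck, 110 mm from the pivot axis. The lever is a flat steel arm (18 to 26 mm above the deck) that swings level about the pivot.
- lever_pointer (a point): End of the lever's pointer, a red blade 4 mm wide beyond the knob, 140 mm from the pivot axis, 18 mm above the deck; the line from the pivot through the knob ends here.
- lever (a joint): Angle of the gear lever, rad; grows anticlockwise seen from above, 0 when it points along the mixer's +x; range -1.05 to 0.95. It starts parked between -1.0 and -0.7, clear of the notches. The notches lie at -0.25, 0.20 and 0.65. Away from them the lever stays where it is left (friction 0.03 N m).
- green_dot: Flat green disc, 24 mm in diameter, 2 mm thick, on the deck: it marks the notch to use. It lies 140 mm from the lever's pivot axis, so the lever's pointer is over its centre when the lever is in that notch. A yellow and a blue disc mark the other two notches; which notch is green varies.
- jar: Bystander: white jar with a green cap, 70 mm in diameter, 105 mm tall, on the bench beside the mixer; origin at the centre of its underside.
- tube_rack: Bystander: blue rack 70 x 110 mm with six capped tubes, 87 mm tall, on the bench beside the mixer; origin at the centre of its underside.
- timer: Bystander: small white timer 36 x 55 mm, 22 mm tall, lying on the mixer's deck near the lock ring; origin at the centre of its underside.

How it is judged (in metres and radians):
On the way, in this order (a step that is already met when the one before it is completed fails the run):
1. the ring's white pointer lines up with the green line (horizontal distance between ring_pointer and lock_line below 0.006 m), for 0.2 s.
2. with the ring still locked, the lever is in the green notch (horizontal distance between ring_pointer and lock_line below 0.006 m and horizontal distance between lever_pointer and green_dot below 0.008 m), for 0.3 s.
At the end, for the whole second after the job is handed in: The tip of the ring's white pointer is within 6 mm of the green line's inner end, the lever's pointer is within 8 mm of the green dot's centre (in its notch), ring and lever are at rest, and the jar, tube rack and timer are upright (within 0.2 rad) and within 30 mm of where they began (all of step 2 and velocity of joint ring between -0.05 and 0.05 rad/s and velocity of joint lever between -0.05 and 0.05 rad/s and distance of each of jar, tube_rack, timer from where it was at the start of the episode below 0.03 m and angle between each of jar, tube_rack, timer's own z axis and vertical below 0.2 rad); the robot touches nothing.
It fails at once if the jar is shoved more than 40 mm or tipped (distance of jar from where it was at the start of the episode above 0.04 m or angle between jar's own z axis and vertical above 0.4 rad).
It fails at once if the tube rack is shoved more than 40 mm or tipped (distance of tube_rack from where it was at the start of the episode above 0.04 m or angle between tube_rack's own z axis and vertical above 0.4 rad).
It fails at once if the timer is shoved more than 40 mm or tipped (distance of timer from where it was at the start of the episode above 0.04 m or angle between timer's own z axis and vertical above 0.4 rad).
It also fails if it takes over 48 s, if anything falls off the work surface, if the arm or the gripper's body presses on something with over 40 N, if the wrist force passes 120 N, or if a joint passes its speed limit or range.

ROBOT

A 6-joint arm with a two-finger parallel gripper is mounted at the origin on the work surface. World frame = base frame: x ahead of the robot, y to its left, z up, the work surface at z = 0. Lengths are in m, angles in degrees, forces in N, time in s.
With the tool pointing down it reaches from about 0.325 to 0.875 m from the base axis. Payload 4.4 kg.
Tool frame: the origin (TCP) lies midway between the tips of the shut fingers; the grasp point (between the pads) lies 19 mm behind it (r.tcp_to_grasp is the distance from the TCP to the grasp point, in m); z points along the fingers, y is the line along which they close (so a half turn about z gives the same grasp; the last joint's range is limited). The gripper opens to 85 mm and grips with 20 to 120 N. Pads are 22 mm wide; open, the fingers measure 114 mm over their backs; the gripper's body (76 mm by 85 mm) begins 54 mm behind the grasp point. The pads swing forward as they close: fully open they stand 13 mm farther back than shut.
Start: joints at [-80.128, 11.837, 88.321, -0, 79.842, -8.623], TCP at [0.182, -0.545, 0.209] pointing down, gripper open.
Joint ranges: [-156.59, 156.59], [-49.26, 127.26], [12.9, 141.05], [-63.56, 243.56], [4.71, 150.69], [-161.64, 161.64]. Speed limits (degrees/s): [159.86, 159.86, 180, 180, 180, 180].

INTERFACE

Orientations are given as a 3x3 rotation matrix whose columns are the frame's x, y, z axes.
In Python, from cell import r, cams gives the robot as it stands. The module is installed in compiled form; this text tells all that it offers.
- The arm moves only by the tool drive_tool, never from a script. Its argument "series" is a list of rows, each an object with "delta_pos": the shift along the tool's x, y, z as a fraction of full scale, a list of three; "twist": the turn, a rotation vector about the tool's x, y, z as a fraction of full scale, a list of three; "hand": the opening, from -1 (shut) to 1 (fully open). A call has exactly 5 rows; each row shifts and turns the commanded pose from where the row before left it, along the tool's axes as they then stand; what a row does not reach is not made up. Full scale, the value 1, is 0.03 m for a shift and 6 degrees for a turn. A row lasts 1/8 s, in which the tool goes at most 62.5 mm and 10.7 degrees, less where a joint would pass 70% of its speed; a pose out of reach is approached as far as the arm can. A call with a number of a shift or a turn outside -1 to 1 is refused whole. A call with a gripper value outside its range is refused whole. The fingers move at their own pace and stop on an object; "grip_force" is the grip in N (left out, the last holds). Time passes only in rows, so rows that do not move let the fingers close, or fill a call up. It gives the time, the measured TCP pose, the force, the opening and the grip force at its end, in the units of the state.
- r.get_state(): the state, without advancing time (a new reading comes with each control period).
- cams.grab_frame(name): name is "scene" or "top" or "wrist"; returns a dict with "frame" (384x512x3 uint8, red, green, blue), "fx", "fy", "cx", "cy" (pixels), "distortion" ([k1, k2, p1, p2, k3] as OpenCV has them; the pictures are not rectified), "extrinsics" (4x4, takes a point from camera to world coordinates); the wrist camera has in their place "hand_eye" (4x4, takes a point from camera to tool coordinates, whose origin is the TCP and whose axes are the flange's). Camera axes: x right, y down, z forward; pixel columns grow to the right and rows downward; lengths in m; the calibration is good to about 2 mm. A picture is of the moment at which its call begins: read the wrist's pose just before it. There is no depth.
- r.close_job(): hands the job in; it is judged then, once.
The state is a dict: "clock": time; "q": joint angles; "qd": joint speeds; "joint_efforts": joint torques, N m; "tool_pos": TCP position; "orientation": TCP orientation; "ft_force": force on the tool from outside, world axes, zero at the start; "torque": the same for the moment, N m; "width": finger opening in m; "grasp_force": force on a finger pad.
Only numpy, scipy, OpenCV 4.12 (cv2) and the standard library are available. Lean on these libraries where they do the work, as an engineer would, in place of code of your own. Each camera call takes 0.05 s, during which the arm holds its last target. There are 200 camera calls.

## Working session

There is one attempt and no reset: what is moved stays moved. The work goes in short steps, Python scripts to look and compute and a tool call to move; the robot and the scene stay as the last step left them, time stands still between calls to the robot, and variables do not carry over. Pictures are saved under pics/ and viewed, at most 10 in all, crops included, and the job is handed in when it is done.

Besides the shell and the picture viewer there is one more tool, called after "Call:" as name(argument=value, ...) on one line, values as JSON. drive_tool: Moves the arm, as the interface text tells. Its arguments: {"type":"object","properties":{"series":{"type":"array","items":{"type":"object","properties":{"delta_pos":{"type":"array","items":{"type":"number","minimum":-1,"maximum":1}},"twist":{"type":"array","items":{"type":"number","minimum":-1,"maximum":1}},"hand":{"type":"number"}}}},"grip_force":{"type":"number"}},"required":["series"]}

```bash
mkdir -p pics
python3 - <<'E'
from cell import r,cams
import cv2,numpy as np,pickle
s=r.get_state();print(s['clock'],s['tool_pos'],np.round(s['orientation'],3).tolist(),s['width'])
d={}
for n in('scene','top'):
    f=cams.grab_frame(n);d[n]=f;cv2.imwrite(f'pics/{n}0.png',cv2.resize(f['frame'][:,:,::-1],(800,600),interpolation=cv2.INTER_CUBIC))
    print(n,f['fx'],f['distortion'],np.round(f['extrinsics'],3).tolist())
pickle.dump(d,open('d0.pkl','wb'))
E
```

```text
0.0 [ 0.18223769 -0.54448427  0.2076845 ] [[0.948, 0.317, -0.0], [0.317, -0.948, 0.002], [0.0, -0.002, -1.0]] 0.08548034673087085
scene 469.49420908691013 [0.06801346 0.         0.         0.         0.        ] [[0.468, 0.679, -0.565, 1.211], [0.884, -0.369, 0.288, -0.294], [-0.013, -0.635, -0.773, 1.005], [0.0, 0.0, 0.0, 1.0]]
top 379.2220367056006 [-0.0697626  0.         0.         0.         0.       ] [[0.01, -0.995, 0.103, 0.475], [-1.0, -0.011, -0.002, 0.032], [0.004, -0.103, -0.995, 1.053], [0.0, 0.0, 0.0, 1.0]]
```

View pics/scene0.png

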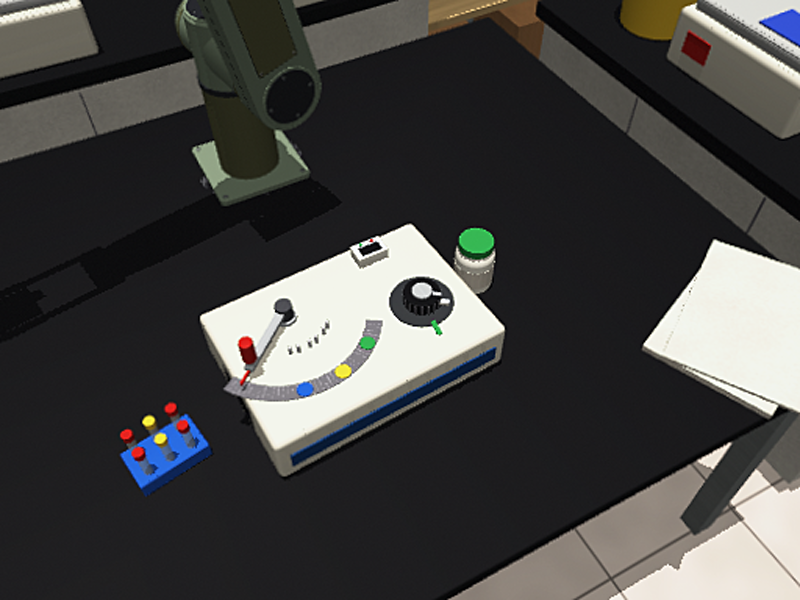

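View pics/top0.png

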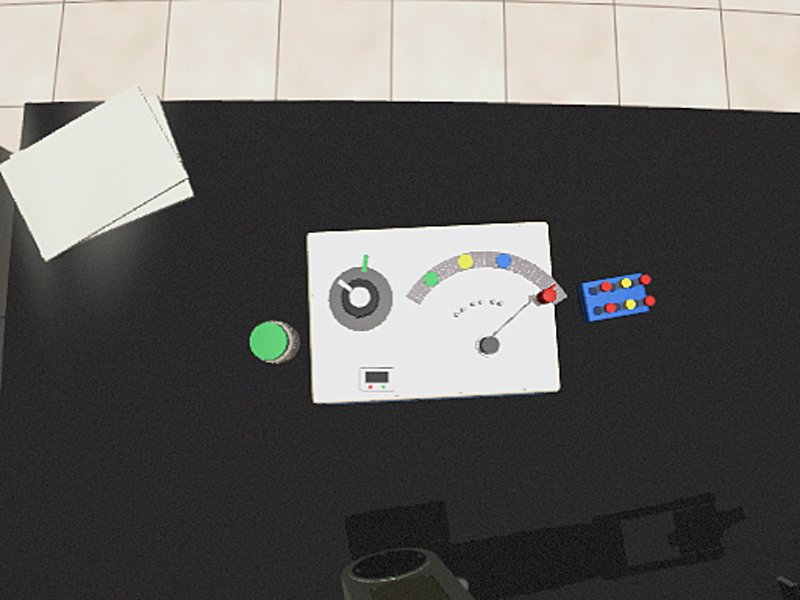

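The scene view shows the lever parked at its −y end. The green dot (367,342) is the farthest notch, at +0.65, and the ring pointer (445,300) sits anticlockwise of the green line (437,327). The top view agrees: green dot (431,279), ring (358,297), knob (548,295). I'll enlarge both.

Run:
```python
import cv2,pickle
d=pickle.load(open('d0.pkl','rb'))
for n,(x,y,w,h) in dict(top=(195,138,175,125),scene=(130,140,200,150)).items():
    c=d[n]['frame'][y:y+h,x:x+w,::-1];k=4.5 if n=='top' else 4
    cv2.imwrite(f'pics/{n}c.png',cv2.resize(c,None,fx=k,fy=k,interpolation=cv2.INTER_CUBIC))
```

```text
(no output)
```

View pics/topc.png

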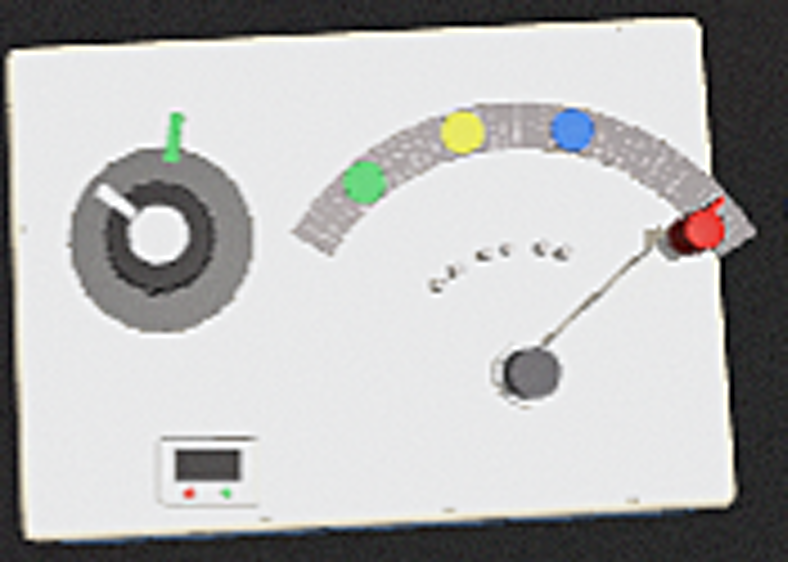

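View pics/scenec.png

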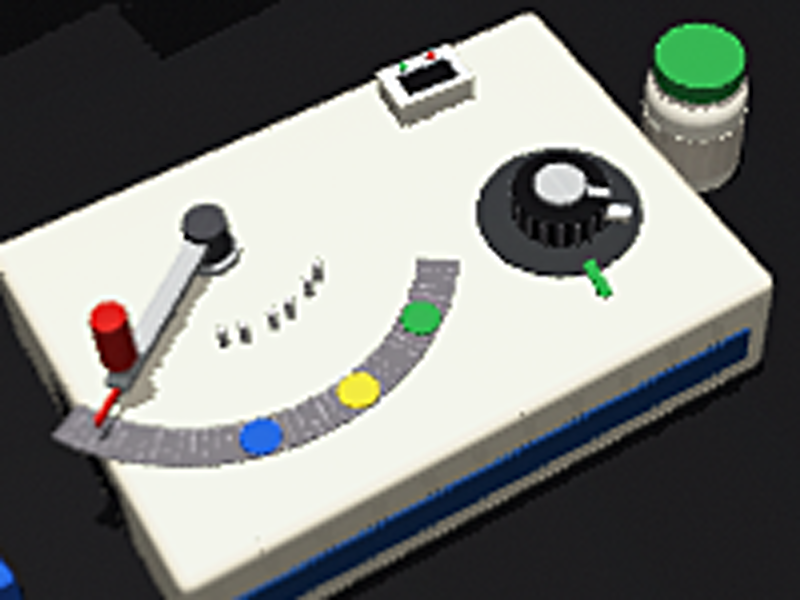

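Top crop: green dot (365,183), yellow (463,131), blue (573,129), steel cap (159,236), pointer tip (101,188), green line (171,160)-(178,114), knob top (706,230), lever pointer (721,199). Scene crop: green dot (421,317), yellow (358,389), blue (261,437), cap (561,184), pointer tip (631,213), line (590,263)-(606,297), knob top (108,318), lever pointer (98,423). Now I'll triangulate these.

```bash
cat > h.py <<'E'
import cv2,numpy as np
def ray(f,p,T=None):
    K=np.array([[f['fx'],0,f['cx']],[0,f['fy'],f['cy']],[0,0,1]])
    u=cv2.undistortPoints(np.float64([[p]]),K,np.array(f['distortion']))[0,0]
    T=np.array(f['extrinsics']) if T is None else T
    v=T[:3,:3]@[u[0],u[1],1];return T[:3,3],v/np.linalg.norm(v)
def tri(rs):
    A=sum(np.eye(3)-np.outer(v,v) for o,v in rs);b=sum((np.eye(3)-np.outer(v,v))@o for o,v in rs)
    X=np.linalg.solve(A,b);return X,[round(1e3*np.linalg.norm(np.cross(X-o,v)),1) for o,v in rs]
def atz(r,z): o,v=r;return o+v*(z-o[2])/v[2]
E
python3 - <<'E'
from h import *
import pickle
from scipy.optimize import least_squares
d=pickle.load(open('d0.pkl','rb'))
P=dict(green=((365,183),(421,317)),yellow=((463,131),(358,389)),blue=((573,129),(261,437)),cap=((159,236),(561,184)),
 line_in=((171,160),(590,263)),line_out=((178,114),(606,297)),rptr=((101,188),(631,213)),knobtop=((706,230),(108,318)),lptr=((721,199),(98,423)),pivcap=((535,373),(206,222)),
 cTL=((8,50),(770,283)),cBL=((25,540),(530,12)),timer=((209,470),(427,76)))
X={}
for k,(a,b) in P.items():
    X[k],e=tri([ray(d['top'],((a[0]+.5)/4.5+194.5,(a[1]+.5)/4.5+137.5)),ray(d['scene'],((b[0]+.5)/4+129.5,(b[1]+.5)/4+139.5))])
    print(k,np.round(X[k],4),e)
def res(p):
    return np.concatenate([np.array(p[:2])+.14*np.array([np.cos(p[2]+a),np.sin(p[2]+a)])-X[n][:2] for n,a in(('green',.65),('yellow',.2),('blue',-.25))])
s=least_squares(res,[X['pivcap'][0],X['pivcap'][1],0]);print('pivot,yaw',s.x,'res',s.fun.round(4))
yaw=s.x[2];c=X['cap']
w=lambda p:(np.arctan2(*(X[p]-c)[1::-1])) 
print('line',w('line_in'),w('line_out'),np.linalg.norm((X['line_in']-c)[:2]),'ptr',w('rptr'),np.linalg.norm((X['rptr']-c)[:2]))
dk=(X['knobtop'][:2]-s.x[:2]);print('lever world',np.arctan2(dk[1],dk[0]),np.linalg.norm(dk))
E
```

```text
green [ 0.6002 -0.0255  0.1005] [np.float64(0.9), np.float64(0.9)]
yellow [ 0.6301 -0.0809  0.102 ] [np.float64(1.2), np.float64(1.2)]
blue [ 0.6324 -0.1433  0.1005] [np.float64(1.0), np.float64(1.0)]
cap [0.5667 0.0886 0.1244] [np.float64(0.7), np.float64(0.7)]
line_in [0.6122 0.084  0.0996] [np.float64(0.8), np.float64(0.8)]
line_out [0.6386 0.0803 0.0984] [np.float64(1.1), np.float64(1.1)]
rptr [0.5951 0.1226 0.1068] [np.float64(0.6), np.float64(0.6)]
knobtop [ 0.5681 -0.1987  0.1737] [np.float64(0.5), np.float64(0.5)]
lptr [ 0.5913 -0.2226  0.1177] [np.float64(1.1), np.float64(1.1)]
pivcap [ 0.494  -0.1161  0.1289] [np.float64(0.6), np.float64(0.6)]
cTL [0.6746 0.1766 0.0942] [np.float64(3.0), np.float64(3.0)]
cBL [0.3985 0.1612 0.0929] [np.float64(2.0), np.float64(2.0)]
timer [0.44   0.0599 0.118 ] [np.float64(0.5), np.float64(0.5)]
pivot,yaw [ 0.49481403 -0.11758161  0.06605089] res [ 0.0002 -0.0002 -0.0002  0.0001  0.0001  0.0001]
line -0.10173856933295904 -0.11599340073921399 0.045755146091208475 ptr 0.8758998740099215 0.044271537853584356
lever world -0.8358054020128135 0.10933998063568848
```

Call:
drive_tool(series=[{"delta_pos": [0.942,-0.797,0],"twist": [0,0,0],"hand": 1},{"delta_pos": [0.942,-0.797,0],"twist": [0,0,0],"hand": 1},{"delta_pos": [0.942,-0.797,0],"twist": [0,0,0],"hand": 1},{"delta_pos": [0.942,-0.797,0],"twist": [0,0,0],"hand": 1},{"delta_pos": [0.942,-0.797,0],"twist": [0,0,0],"hand": 1}], grip_force=80)

```text
clock: 0.72
tool_pos: [0.2788, -0.3857, 0.2084]
orientation: [[0.948, 0.317, -0.0], [0.317, -0.948, 0.001], [-0.0, -0.001, -1.0]]
ft_force: [-0.3, -0.3, -0.2]
width: 0.0856
grasp_force: 0.0
```

Call:
drive_tool(series=[{"delta_pos": [0.942,-0.797,0],"twist": [0,0,0],"hand": 1},{"delta_pos": [0.942,-0.797,0],"twist": [0,0,0],"hand": 1},{"delta_pos": [0.942,-0.797,0],"twist": [0,0,0],"hand": 1},{"delta_pos": [0.942,-0.797,0],"twist": [0,0,0],"hand": 1},{"delta_pos": [0.942,-0.797,0],"twist": [0,0,0],"hand": 1}])

```text
clock: 1.35
tool_pos: [0.3748, -0.2276, 0.2085]
orientation: [[0.948, 0.317, -0.0], [0.317, -0.948, 0.0], [-0.0, -0.001, -1.0]]
ft_force: [1.4, 0.4, -0.5]
width: 0.0852
grasp_force: 0.0
```

Call:
drive_tool(series=[{"delta_pos": [0.942,-0.797,0],"twist": [0,0,0],"hand": 1},{"delta_pos": [0.942,-0.797,0],"twist": [0,0,0],"hand": 1},{"delta_pos": [0.942,-0.797,0],"twist": [0,0,0],"hand": 1},{"delta_pos": [0.942,-0.797,0],"twist": [0,0,0],"hand": 1},{"delta_pos": [0.942,-0.797,0],"twist": [0,0,0],"hand": 1}])

```text
clock: 1.98
tool_pos: [0.4708, -0.0695, 0.2084]
orientation: [[0.948, 0.317, -0.001], [0.317, -0.948, 0.0], [-0.001, -0.0, -1.0]]
ft_force: [-0.1, -0.7, -0.8]
width: 0.0854
grasp_force: 0.0
```

Call:
drive_tool(series=[{"delta_pos": [0.942,-0.797,0],"twist": [0,0,0],"hand": 1},{"delta_pos": [0.942,-0.797,0],"twist": [0,0,0],"hand": 1},{"delta_pos": [0.942,-0.797,0],"twist": [0,0,0],"hand": 1},{"delta_pos": [0.942,-0.797,0],"twist": [0,0,0],"hand": 1},{"delta_pos": [0.942,-0.797,0],"twist": [0,0,0],"hand": 1}])

```text
clock: 2.6
tool_pos: [0.5668, 0.0886, 0.2082]
orientation: [[0.948, 0.317, -0.001], [0.317, -0.948, -0.0], [-0.001, -0.0, -1.0]]
ft_force: [-0.6, -0.3, 0.1]
width: 0.0855
grasp_force: 0.0
```

Call:
drive_tool(series=[{"delta_pos": [0,0,0],"twist": [0,0,-0.9],"hand": 1},{"delta_pos": [0,0,0],"twist": [0,0,-0.9],"hand": 1},{"delta_pos": [0,0,0],"twist": [0,0,-0.9],"hand": 1},{"delta_pos": [0,0,0],"twist": [0,0,-0.9],"hand": 1},{"delta_pos": [0,0,0],"twist": [0,0,-0.9],"hand": 1}])

```text
clock: 3.22
tool_pos: [0.5662, 0.0875, 0.2081]
orientation: [[0.699, 0.715, -0.001], [0.715, -0.699, 0.0], [-0.001, -0.001, -1.0]]
ft_force: [-0.6, 0.3, -0.6]
width: 0.0853
grasp_force: 0.0
```

Call:
drive_tool(series=[{"delta_pos": [0,0,0],"twist": [0,0,-0.8],"hand": 1},{"delta_pos": [0,0,0],"twist": [0,0,0],"hand": 1},{"delta_pos": [0,0,0],"twist": [0,0,0],"hand": 1},{"delta_pos": [0,0,0],"twist": [0,0,0],"hand": 1},{"delta_pos": [0,0,0],"twist": [0,0,0],"hand": 1}])

```text
clock: 3.85
tool_pos: [0.5667, 0.0875, 0.2089]
orientation: [[0.639, 0.769, -0.0], [0.769, -0.639, -0.0], [-0.0, -0.0, -1.0]]
ft_force: [0.1, 0.7, -0.8]
width: 0.0853
grasp_force: 0.0
```

Call:
drive_tool(series=[{"delta_pos": [0.03,-0.02,0.9],"twist": [0,0,0],"hand": 1},{"delta_pos": [0,0,0.9],"twist": [0,0,0],"hand": 1},{"delta_pos": [0,0,0.8],"twist": [0,0,0],"hand": 1},{"delta_pos": [0,0,0.5],"twist": [0,0,0],"hand": 1},{"delta_pos": [0,0,0.4],"twist": [0,0,0],"hand": 1}])

```text
clock: 4.47
tool_pos: [0.567, 0.0886, 0.1034]
orientation: [[0.639, 0.769, 0.0], [0.769, -0.639, 0.0], [0.0, 0.0, -1.0]]
ft_force: [0.1, 0.4, -0.0]
width: 0.0853
grasp_force: 0.0
```

Call:
drive_tool(series=[{"delta_pos": [0,0,0],"twist": [0,0,0],"hand": -0.2},{"delta_pos": [0,0,0],"twist": [0,0,0],"hand": -0.2},{"delta_pos": [0,0,0],"twist": [0,0,0],"hand": -0.2},{"delta_pos": [0,0,0],"twist": [0,0,0],"hand": -0.2},{"delta_pos": [0,0,0],"twist": [0,0,0],"hand": -0.2}])

```text
clock: 5.1
tool_pos: [0.567, 0.0885, 0.1042]
orientation: [[0.639, 0.769, 0.001], [0.769, -0.639, -0.0], [0.0, 0.0, -1.0]]
ft_force: [0.4, 0.6, -0.5]
width: 0.0337
grasp_force: 0.0
```

The fingers closed to 34 mm with no contact, so they missed the ring. I'll look.

Run:
```python
from cell import r,cams
import cv2,numpy as np
a=cams.grab_frame('scene')['frame'][120:270,190:340,::-1]
b=cams.grab_frame('wrist');print(np.round(b['hand_eye'],3).tolist(),b['fx'])
a=cv2.resize(a,(400,400),interpolation=cv2.INTER_CUBIC);b=cv2.resize(b['frame'][:,:,::-1],(400,300))
b=cv2.copyMakeBorder(b,0,100,0,0,cv2.BORDER_CONSTANT)
cv2.imwrite('pics/miss.png',np.hstack([a,b]))
```

```text
[[-0.0, -0.948, -0.318, 0.082], [1.0, -0.001, 0.001, 0.0], [-0.001, -0.318, 0.948, -0.165], [0.0, 0.0, 0.0, 1.0]] 268.60300397879894
```

View pics/miss.png

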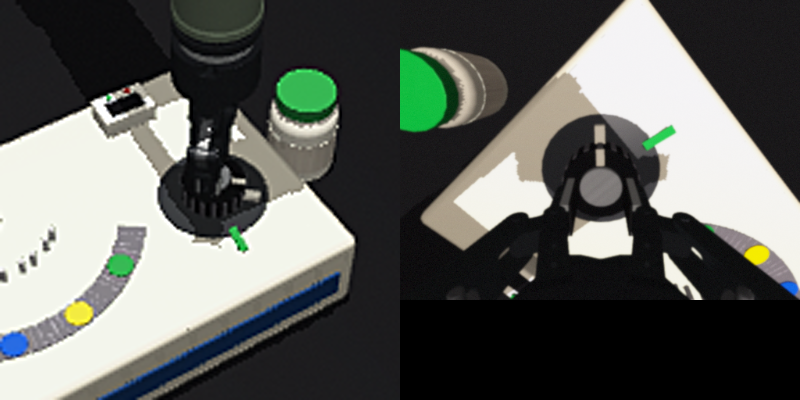

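Run:
```python
from cell import r,cams
import cv2,numpy as np
s=r.get_state();print(s['clock'],s['width'],s['grasp_force'],s['torque'])
b=cams.grab_frame('wrist')['frame'][130:384,150:360,::-1]
b=np.clip(b.astype(float)*2.2+15,0,255).astype(np.uint8)
cv2.imwrite('pics/missw.png',cv2.resize(b,None,fx=2.3,fy=2.3,interpolation=cv2.INTER_CUBIC))
```

```text
5.2 0.03392447862849426 0.0 [0.05868203 0.03391576 0.01709841]
```

View pics/missw.png

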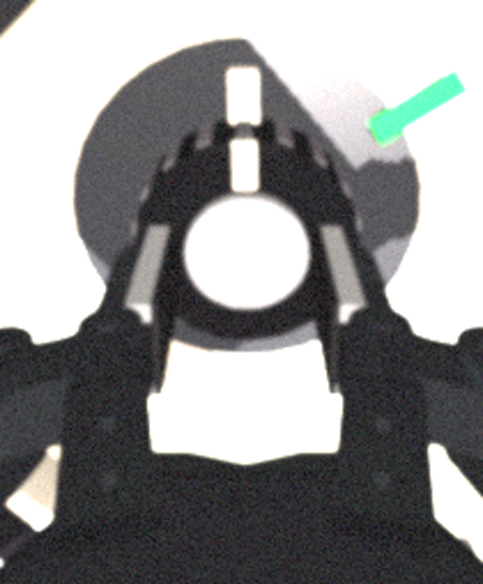

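The wrist view shows the pads standing above the ring's rim on either side of the steel cap (cap centre at about (247,252) in the crop). The tips reach less far than I assumed when partly open. The cap also lies a few mm toward +x of the tool. I'll open, go lower and shift slightly.

Call:
drive_tool(series=[{"delta_pos": [0,0,0],"twist": [0,0,0],"hand": 1},{"delta_pos": [0,0,0],"twist": [0,0,0],"hand": 1},{"delta_pos": [0,0,0],"twist": [0,0,0],"hand": 1},{"delta_pos": [0.08,0,0.1],"twist": [0,0,0],"hand": 1},{"delta_pos": [0,0,0.2],"twist": [0,0,0],"hand": 1}])

```text
clock: 5.88
tool_pos: [0.5687, 0.0905, 0.0948]
orientation: [[0.639, 0.769, 0.001], [0.769, -0.639, 0.0], [0.001, 0.001, -1.0]]
ft_force: [-0.1, 0.4, 0.6]
width: 0.0855
grasp_force: 0.0
```

Call:
drive_tool(series=[{"delta_pos": [0,0,0],"twist": [0,0,0],"hand": 0.3},{"delta_pos": [0,0,0],"twist": [0,0,0],"hand": 0.3},{"delta_pos": [0,0,0],"twist": [0,0,0],"hand": 0.3},{"delta_pos": [0,0,0],"twist": [0,0,0],"hand": 0.3},{"delta_pos": [0,0,0],"twist": [0,0,0],"hand": 0.3}])

```text
clock: 6.5
tool_pos: [0.5686, 0.09, 0.0954]
orientation: [[0.639, 0.769, 0.001], [0.769, -0.639, -0.001], [-0.0, 0.001, -1.0]]
ft_force: [-1.8, -2.0, 4.7]
width: 0.0561
grasp_force: 45.5
```

Call:
drive_tool(series=[{"delta_pos": [0,0,0],"twist": [0,0,0],"hand": 0.1},{"delta_pos": [0,0,0],"twist": [0,0,0],"hand": 0.1},{"delta_pos": [0,0,0],"twist": [0,0,0],"hand": 0.1},{"delta_pos": [0,0,0],"twist": [0,0,0],"hand": 0.1},{"delta_pos": [0,0,0],"twist": [0,0,0],"hand": 0.1}])

```text
clock: 7.12
tool_pos: [0.5687, 0.09, 0.0959]
orientation: [[0.639, 0.769, 0.001], [0.769, -0.639, -0.001], [-0.0, 0.001, -1.0]]
ft_force: [-3.4, -3.4, 6.9]
width: 0.0541
grasp_force: 82.5
```

Call:
drive_tool(series=[{"delta_pos": [0,0,0],"twist": [0,0,0.5],"hand": 0.1},{"delta_pos": [0,0,0],"twist": [0,0,0.8],"hand": 0.1},{"delta_pos": [0,0,0],"twist": [0,0,0.8],"hand": 0.1},{"delta_pos": [0,0,0],"twist": [0,0,0.8],"hand": 0.1},{"delta_pos": [0,0,0],"twist": [0,0,0.8],"hand": 0.1}])

```text
clock: 7.75
tool_pos: [0.568, 0.0941, 0.0987]
orientation: [[0.884, 0.468, -0.001], [0.468, -0.884, 0.008], [0.002, -0.007, -1.0]]
ft_force: [-8.8, 7.2, 21.8]
width: 0.0472
grasp_force: 9.4
```

Call:
drive_tool(series=[{"delta_pos": [0,0,0],"twist": [0,0,0.8],"hand": 0.1},{"delta_pos": [0,0,0],"twist": [0,0,0.8],"hand": 0.1},{"delta_pos": [0,0,0],"twist": [0,0,0.8],"hand": 0.1},{"delta_pos": [0,0,0],"twist": [0,0,0.8],"hand": 0.1},{"delta_pos": [0,0,0],"twist": [0,0,0.8],"hand": 0.1}])

```text
clock: 8.38
tool_pos: [0.5714, 0.0924, 0.099]
orientation: [[0.998, 0.069, 0.007], [0.069, -0.998, 0.003], [0.008, -0.003, -1.0]]
ft_force: [-1.6, 3.2, 15.7]
width: 0.047
grasp_force: 7.5
```

Call:
drive_tool(series=[{"delta_pos": [0,0,0],"twist": [0,0,0.8],"hand": 0.1},{"delta_pos": [0,0,0],"twist": [0,0,0.8],"hand": 0.1},{"delta_pos": [0,0,0],"twist": [0,0,0.1],"hand": 0.1},{"delta_pos": [0,0,0],"twist": [0,0,0],"hand": 0.1},{"delta_pos": [0,0,0],"twist": [0,0,0],"hand": 0.1}])

```text
clock: 9.0
tool_pos: [0.5724, 0.0917, 0.099]
orientation: [[0.994, -0.106, 0.009], [-0.106, -0.994, 0.002], [0.009, -0.003, -1.0]]
ft_force: [-0.1, 1.0, 13.0]
width: 0.047
grasp_force: 6.7
```

Run:
```python
from cell import r,cams
import cv2,numpy as np
s=r.get_state();print(s['clock'],s['width'],s['grasp_force'])
b=cams.grab_frame('wrist')['frame'][60:360,110:410,::-1]
a=cams.grab_frame('scene')['frame'][150:250,230:330,::-1]
b=np.clip(b.astype(float)*1.6+10,0,255).astype(np.uint8)
cv2.imwrite('pics/turn.png',np.hstack([cv2.resize(x,(400,400),interpolation=cv2.INTER_CUBIC) for x in(a,b)]))
```

```text
9.0 0.046988702409683954 6.713424653280526
```

View pics/turn.png

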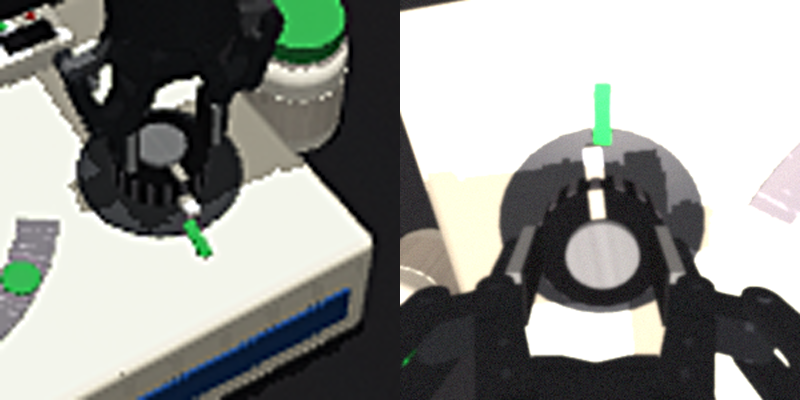

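The ring has turned most of the way. In the wrist view the tab tip (593,148) is still about 5° anticlockwise of the line (602,144), and the pads slipped up onto the rim. I'll re-grip deeper.

Call:
drive_tool(series=[{"delta_pos": [0,0,0],"twist": [0,0,0],"hand": 1},{"delta_pos": [0,0,0],"twist": [0,0,0],"hand": 1},{"delta_pos": [0,0,0],"twist": [0,0,0],"hand": 1},{"delta_pos": [-0.08,0.07,0.25],"twist": [0,0,0],"hand": 1},{"delta_pos": [0,0,0.22],"twist": [0,0,0],"hand": 1}])

```text
clock: 9.72
tool_pos: [0.5649, 0.0884, 0.0797]
orientation: [[0.994, -0.107, -0.002], [-0.107, -0.994, 0.0], [-0.002, 0.0, -1.0]]
ft_force: [0.6, 0.4, -0.5]
width: 0.085
grasp_force: 0.0
```

Call:
drive_tool(series=[{"delta_pos": [0,0,0],"twist": [0,0,0],"hand": 0.3},{"delta_pos": [0,0,0],"twist": [0,0,0],"hand": 0.3},{"delta_pos": [0,0,0],"twist": [0,0,0],"hand": 0.3},{"delta_pos": [0,0,0],"twist": [0,0,0],"hand": 0.3},{"delta_pos": [0,0,0],"twist": [0,0,0],"hand": 0.3}])

```text
clock: 10.35
tool_pos: [0.5654, 0.0893, 0.0812]
orientation: [[0.994, -0.106, -0.001], [-0.106, -0.994, 0.001], [-0.001, -0.001, -1.0]]
ft_force: [-4.2, 3.3, 4.7]
width: 0.0576
grasp_force: 85.6
```

Call:
drive_tool(series=[{"delta_pos": [0,0,0],"twist": [0,0,0.45],"hand": 0.3},{"delta_pos": [0,0,0],"twist": [0,0,0.4],"hand": 0.3},{"delta_pos": [0,0,0],"twist": [0,0,0],"hand": 0.3},{"delta_pos": [0,0,0],"twist": [0,0,0],"hand": 0.3},{"delta_pos": [0,0,0],"twist": [0,0,0],"hand": 0.3}])

```text
clock: 10.98
tool_pos: [0.5655, 0.0895, 0.0812]
orientation: [[0.981, -0.195, -0.0], [-0.195, -0.981, 0.002], [-0.001, -0.001, -1.0]]
ft_force: [-4.6, 3.7, 4.9]
width: 0.0576
grasp_force: 86.0
```

Call:
drive_tool(series=[{"delta_pos": [0,0,0],"twist": [0,0,0],"hand": 1},{"delta_pos": [0,0,0],"twist": [0,0,0],"hand": 1},{"delta_pos": [0,0,0],"twist": [0,0,0],"hand": 1},{"delta_pos": [0,0,-0.8],"twist": [0,0,0],"hand": 1},{"delta_pos": [0,0,-1],"twist": [0,0,0],"hand": 1}])

```text
clock: 11.6
tool_pos: [0.5651, 0.0882, 0.1345]
orientation: [[0.981, -0.195, -0.002], [-0.195, -0.981, -0.001], [-0.002, 0.001, -1.0]]
ft_force: [0.0, 0.1, -0.4]
width: 0.0853
grasp_force: 0.0
```

Call:
drive_tool(series=[{"delta_pos": [0,0,-1],"twist": [0,0,0],"hand": 1},{"delta_pos": [0,0,-1],"twist": [0,0,0],"hand": 1},{"delta_pos": [0,0,-1],"twist": [0,0,0],"hand": 0},{"delta_pos": [-1,0.5,0],"twist": [0,0,0],"hand": -1},{"delta_pos": [-1,1,0],"twist": [0,0,0],"hand": -1}])

```text
clock: 12.22
tool_pos: [0.4982, 0.0559, 0.2256]
orientation: [[0.981, -0.193, 0.002], [-0.193, -0.981, -0.001], [0.002, 0.0, -1.0]]
ft_force: [-0.1, -0.3, -0.3]
width: 0.0325
grasp_force: 0.0
```

Run:
```python
from cell import r,cams
from h import *
import pickle
s=r.get_state();print(s['clock'],s['width'],s['tool_pos'])
R=s['orientation'];W=cams.grab_frame('wrist');T=np.eye(4);T[:3,:3]=R;T[:3,3]=s['tool_pos'];T=T@np.array(W['hand_eye'])
S=cams.grab_frame('scene');P=cams.grab_frame('top');pickle.dump((W,T,S,P),open('d1.pkl','wb'))
a=P['frame'][150:220,200:270,::-1];b=S['frame'][155:225,240:310,::-1]
cv2.imwrite('pics/chk.png',np.hstack([cv2.resize(x,(400,400),interpolation=cv2.INTER_CUBIC) for x in(a,b)]))
```

```text
12.225 0.03245672671634063 [0.49822215 0.05586726 0.22556713]
```

View pics/chk.png

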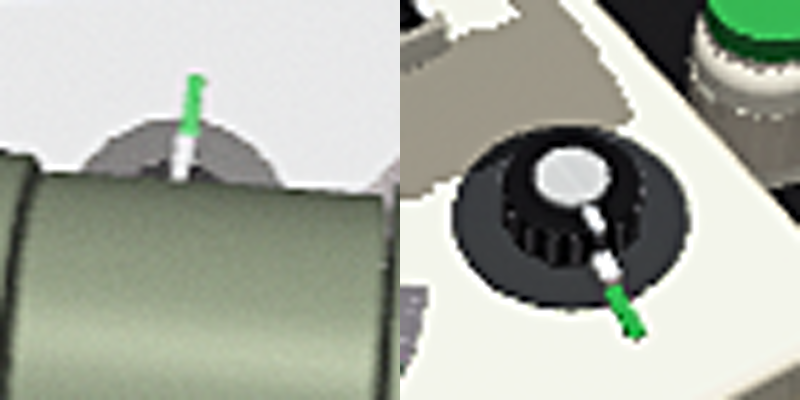

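Both views show the white tab collinear with the green line (top: tab (182,155) into line (193,105); scene: tab (606,265) into line (620,300)), so the ring is locked. Next is the lever: I'll move above the knob.

Call:
drive_tool(series=[{"delta_pos": [0.394,0.789,0],"twist": [0,0,0],"hand": 0.2},{"delta_pos": [0.394,0.789,0],"twist": [0,0,0],"hand": 0.2},{"delta_pos": [0.394,0.789,0],"twist": [0,0,0],"hand": 0.2},{"delta_pos": [0.394,0.789,0],"twist": [0,0,0],"hand": 0.2},{"delta_pos": [0.394,0.789,0],"twist": [0,0,0],"hand": 0.2}], grip_force=20)

```text
clock: 13.0
tool_pos: [0.5348, -0.0724, 0.225]
orientation: [[0.981, -0.194, 0.002], [-0.194, -0.981, -0.0], [0.002, 0.0, -1.0]]
ft_force: [0.6, -0.2, 0.7]
width: 0.0515
grasp_force: 0.0
```

Call:
drive_tool(series=[{"delta_pos": [0.394,0.789,0],"twist": [0,0,0],"hand": 0.2},{"delta_pos": [0.394,0.789,0],"twist": [0,0,0],"hand": 0.2},{"delta_pos": [0.394,0.789,0],"twist": [0,0,0],"hand": 0.2},{"delta_pos": [0.394,0.789,0],"twist": [0,0,0],"hand": 0.2},{"delta_pos": [0.394,0.789,0],"twist": [0,0,0],"hand": 0.2}])

```text
clock: 13.62
tool_pos: [0.5688, -0.2006, 0.2247]
orientation: [[0.981, -0.194, 0.0], [-0.194, -0.981, -0.0], [0.0, 0.0, -1.0]]
ft_force: [0.2, 0.6, 0.6]
width: 0.0511
grasp_force: 0.0
```

Run:
```python
from cell import r,cams
from h import *
W=cams.grab_frame('wrist');s=r.get_state();print(s['clock'],s['tool_pos'],s['width'])
T=np.eye(4);T[:3,:3]=s['orientation'];T[:3,3]=s['tool_pos'];T=T@np.array(W['hand_eye'])
h=cv2.cvtColor(W['frame'],cv2.COLOR_RGB2HSV)
m=((h[...,0]<8)|(h[...,0]>172))&(h[...,1]>150)&(h[...,2]>60)
n,l,st,c=cv2.connectedComponentsWithStats(m.astype(np.uint8))
for i in range(1,n):
    if st[i,4]>30: print(st[i],c[i],atz(ray(W,c[i],T),.178),atz(ray(W,c[i],T),.157))
cv2.imwrite('pics/kn.png',cv2.resize(W['frame'][:,:,::-1],(800,600)))
```

```text
13.675 [ 0.56945067 -0.20419912  0.22469608] 0.05118201965808607
[405  97  21  18 291] [415.54295533 105.4742268 ] [ 0.62047244 -0.33677242  0.178     ] [ 0.61755401 -0.34839377  0.157     ]
[346 123  15  13 162] [353.0308642  129.00617284] [ 0.61243493 -0.28938368  0.178     ] [ 0.60872103 -0.296315    0.157     ]
[411 129  21  18 284] [421.3028169  136.86971831] [ 0.59572425 -0.3409023   0.178     ] [ 0.59035651 -0.35293238  0.157     ]
[354 153  17  15 213] [361.76995305 159.87793427] [ 0.58656208 -0.29420149  0.178     ] [ 0.58028756 -0.30160963  0.157     ]
[258 154  16  19  95] [265.76842105 162.58947368] [ 0.59971278 -0.21810098  0.178     ] [ 0.59473977 -0.21797751  0.157     ]
[241 177  23  34 630] [252.12857143 193.5015873 ] [ 0.57592579 -0.20195386  0.178     ] [ 0.56859861 -0.20023232  0.157     ]
```

View pics/kn.png

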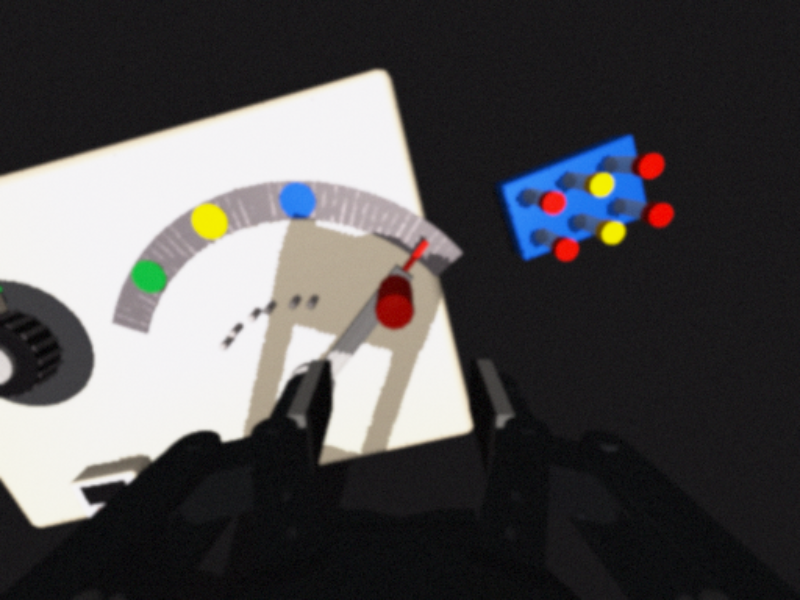

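Wrist view: knob top at (395,308), between the open fingers. The position at z=0.157 matches the triangulated one to 1 mm. I'll correct by 4.5 mm, descend and cage the knob.

Call:
drive_tool(series=[{"delta_pos": [-0.06,-0.15,0.3],"twist": [0,0,0],"hand": 0.2},{"delta_pos": [0,0,0.9],"twist": [0,0,0],"hand": 0.2},{"delta_pos": [0,0,0.9],"twist": [0,0,0],"hand": 0.2},{"delta_pos": [0,0,0.8],"twist": [0,0,0],"hand": 0.2},{"delta_pos": [0,0,0.42],"twist": [0,0,0],"hand": 0.2}])

```text
clock: 14.3
tool_pos: [0.5659, -0.1925, 0.1229]
orientation: [[0.981, -0.193, -0.003], [-0.193, -0.981, 0.002], [-0.004, -0.001, -1.0]]
ft_force: [-1.4, -0.2, -0.2]
width: 0.0514
grasp_force: 0.0
```

Call:
drive_tool(series=[{"delta_pos": [0,0,0],"twist": [0,0,0],"hand": -0.4},{"delta_pos": [0,0,0],"twist": [0,0,0],"hand": -0.4},{"delta_pos": [0,0,0],"twist": [0,0,0],"hand": -0.4},{"delta_pos": [0,0,0],"twist": [0,0,0],"hand": -0.4},{"delta_pos": [0,0,0],"twist": [0,0,0],"hand": -0.4}])

```text
clock: 14.92
tool_pos: [0.5674, -0.1944, 0.1256]
orientation: [[0.981, -0.194, 0.001], [-0.194, -0.981, -0.0], [0.001, 0.0, -1.0]]
ft_force: [-0.2, 0.3, -0.1]
width: 0.0255
grasp_force: 0.0
```

Run:
```python
from cell import r
import numpy as np
s=r.get_state();p=np.array(s['tool_pos'][:2]);R=np.array(s['orientation'])[:2,:2]
th=np.linspace(np.arctan2(p[1]+.1176,p[0]-.4948),.716+.015,16)[1:]
W=np.c_[.4948+.109*np.cos(th),-.1176+.109*np.sin(th)]
D=np.diff(np.vstack([p,W]),axis=0)@R/.03
print(D.round(2).tolist())
```

```text
[[0.29, -0.25], [0.17, -0.33], [0.13, -0.35], [0.1, -0.36], [0.06, -0.37], [0.02, -0.37], [-0.02, -0.37], [-0.06, -0.37], [-0.1, -0.36], [-0.13, -0.35], [-0.17, -0.33], [-0.2, -0.32], [-0.23, -0.29], [-0.26, -0.27], [-0.29, -0.24]]
```

Call:
drive_tool(series=[{"delta_pos": [0.29,-0.25,0],"twist": [0,0,0],"hand": -0.4},{"delta_pos": [0.17,-0.33,0],"twist": [0,0,0],"hand": -0.4},{"delta_pos": [0.13,-0.35,0],"twist": [0,0,0],"hand": -0.4},{"delta_pos": [0.1,-0.36,0],"twist": [0,0,0],"hand": -0.4},{"delta_pos": [0.06,-0.37,0],"twist": [0,0,0],"hand": -0.4}])

```text
clock: 15.55
tool_pos: [0.5993, -0.1499, 0.1252]
orientation: [[0.981, -0.194, 0.0], [-0.194, -0.981, -0.002], [0.0, 0.002, -1.0]]
ft_force: [-1.7, -10.0, -1.8]
width: 0.0252
grasp_force: 5.3
```

Call:
drive_tool(series=[{"delta_pos": [0.02,-0.37,0],"twist": [0,0,0],"hand": -0.4},{"delta_pos": [-0.02,-0.37,0],"twist": [0,0,0],"hand": -0.4},{"delta_pos": [-0.06,-0.37,0],"twist": [0,0,0],"hand": -0.4},{"delta_pos": [-0.1,-0.36,0],"twist": [0,0,0],"hand": -0.4},{"delta_pos": [-0.13,-0.35,0],"twist": [0,0,0],"hand": -0.4}])

```text
clock: 16.18
tool_pos: [0.6016, -0.0958, 0.1253]
orientation: [[0.981, -0.194, 0.002], [-0.194, -0.981, -0.004], [0.003, 0.004, -1.0]]
ft_force: [0.9, -1.3, 0.0]
width: 0.0256
grasp_force: 0.0
```

Call:
drive_tool(series=[{"delta_pos": [-0.17,-0.33,0],"twist": [0,0,0],"hand": -0.4},{"delta_pos": [-0.2,-0.32,0],"twist": [0,0,0],"hand": -0.4},{"delta_pos": [-0.23,-0.29,0],"twist": [0,0,0],"hand": -0.4},{"delta_pos": [-0.26,-0.27,0],"twist": [0,0,0],"hand": -0.4},{"delta_pos": [-0.29,-0.24,0],"twist": [0,0,0],"hand": -0.4}])

```text
clock: 16.8
tool_pos: [0.5756, -0.0452, 0.1255]
orientation: [[0.981, -0.194, 0.001], [-0.194, -0.981, -0.001], [0.001, 0.001, -1.0]]
ft_force: [-0.0, -0.0, 0.1]
width: 0.0258
grasp_force: 0.0
```

Call:
drive_tool(series=[{"delta_pos": [0,0,0],"twist": [0,0,0],"hand": -0.4},{"delta_pos": [0,0,0],"twist": [0,0,0],"hand": -0.4},{"delta_pos": [0,0,0],"twist": [0,0,0],"hand": -0.4},{"delta_pos": [0,0,0],"twist": [0,0,0],"hand": -0.4},{"delta_pos": [0,0,0],"twist": [0,0,0],"hand": -0.4}])

```text
clock: 17.42
tool_pos: [0.5757, -0.0453, 0.1251]
orientation: [[0.981, -0.195, -0.0], [-0.195, -0.981, 0.0], [-0.0, -0.0, -1.0]]
ft_force: [-0.3, 0.1, 0.4]
width: 0.026
grasp_force: 0.0
```

```bash
cat > look.py <<'E'
from cell import r,cams
from h import *
import sys
s=r.get_state();print(s['clock'],s['tool_pos'],s['ft_force'])
S=cams.grab_frame('scene');P=cams.grab_frame('top')
a=S['frame'][150:265,190:340,::-1];b=P['frame'][150:265,190:340,::-1]
cv2.imwrite(sys.argv[1],np.hstack([cv2.resize(x,(400,307),interpolation=cv2.INTER_CUBIC) for x in(a,b)]))
E
python3 look.py pics/lev.png
```

```text
17.425 [ 0.57568945 -0.04533023  0.12512236] [-0.30317002  0.10208889  0.41135867]
```

View pics/lev.png

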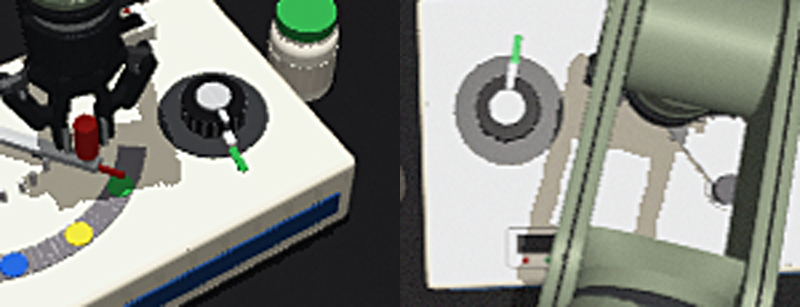

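The pointer lies over the green dot (scene: tip (122,176), dot (122,185)), with no force on the fingers. The ring is still aligned. I'll release, rise, and check by numbers.

Call:
drive_tool(series=[{"delta_pos": [0,0,0],"twist": [0,0,0],"hand": 0.2},{"delta_pos": [0,0,0],"twist": [0,0,0],"hand": 0.2},{"delta_pos": [0,0,0],"twist": [0,0,0],"hand": 0.2},{"delta_pos": [0,0,-0.6],"twist": [0,0,0],"hand": 0.2},{"delta_pos": [0,0,-1],"twist": [0,0,0],"hand": 0.2}])

```text
clock: 18.15
tool_pos: [0.5749, -0.0451, 0.1735]
orientation: [[0.981, -0.194, -0.002], [-0.194, -0.981, 0.0], [-0.002, -0.0, -1.0]]
ft_force: [0.9, -0.2, 0.3]
width: 0.0513
grasp_force: 0.0
```

Call:
drive_tool(series=[{"delta_pos": [0,0,-1],"twist": [0,0,0],"hand": 0.2},{"delta_pos": [0,0,-1],"twist": [0,0,0],"hand": 0.2},{"delta_pos": [-1,0,-0.5],"twist": [0,0,0],"hand": 0.2},{"delta_pos": [-1,0,0],"twist": [0,0,0],"hand": 0.2},{"delta_pos": [-1,0,0],"twist": [0,0,0],"hand": 0.2}])

```text
clock: 18.77
tool_pos: [0.4871, -0.0277, 0.2502]
orientation: [[0.981, -0.194, 0.003], [-0.194, -0.981, -0.001], [0.003, 0.0, -1.0]]
ft_force: [-0.1, -0.3, 0.2]
width: 0.0512
grasp_force: 0.0
```

Run:
```python
from cell import r,cams
from h import *
s=r.get_state();print(s['clock'],s['tool_pos'])
piv=np.array([.4948,-.1176])
T=np.eye(4);T[:3,:3]=s['orientation'];T[:3,3]=s['tool_pos']
for n in('scene','top','wrist'):
    f=cams.grab_frame(n);E=np.array(f['extrinsics']) if n!='wrist' else T@np.array(f['hand_eye'])
    h=cv2.cvtColor(f['frame'],cv2.COLOR_RGB2HSV)
    m=((h[...,0]<8)|(h[...,0]>172))&(h[...,1]>140)&(h[...,2]>50)
    g=(abs(h[...,0].astype(int)-68)<14)&(h[...,1]>120)&(h[...,2]>60)
    for nm,mm in(('red',m),('green',g)):
        k,l,st,c=cv2.connectedComponentsWithStats(mm.astype(np.uint8))
        for i in range(1,k):
            for z in ((.157,.118) if nm=='red' else (.102,)):
                X=atz(ray(f,c[i],E),z)
                if st[i,4]>=8 and .5<X[0]<.66 and abs(X[1]+.03)<.08:
                    print(n,nm,st[i].tolist(),c[i].round(1),z,X[:2].round(4),'ang',round(np.arctan2(*(X[:2]-piv)[::-1])-.066,3),'r',np.linalg.norm(X[:2]-piv).round(3))
```

```text
18.775 [ 0.48708046 -0.02765394  0.25015651]
scene red [217, 192, 10, 18, 135] [221.7 200.8] 0.157 [ 0.5772 -0.0464] ang 0.647 r 0.109
scene red [217, 192, 10, 18, 135] [221.7 200.8] 0.118 [ 0.548 -0.035] ang 0.932 r 0.098
scene red [227, 212, 10, 5, 27] [231.6 213.9] 0.157 [ 0.622  -0.0433] ang 0.463 r 0.147
scene red [227, 212, 10, 5, 27] [231.6 213.9] 0.118 [ 0.5949 -0.0318] ang 0.643 r 0.132
scene green [230, 216, 10, 8, 61] [234.7 219.4] 0.102 [ 0.602  -0.0277] ang 0.632 r 0.14
top red [275, 176, 15, 10, 48] [283.6 181.5] 0.157 [ 0.5856 -0.0401] ang 0.64 r 0.119
top red [275, 176, 15, 10, 48] [283.6 181.5] 0.118 [ 0.5904 -0.0433] ang 0.595 r 0.121
top green [271, 174, 9, 6, 24] [275.1 176.1] 0.102 [ 0.6059 -0.023 ] ang 0.639 r 0.146
wrist red [229, 62, 38, 33, 572] [252.4  79.6] 0.157 [ 0.5834 -0.0432] ang 0.633 r 0.116
wrist red [229, 62, 38, 33, 572] [252.4  79.6] 0.118 [ 0.5858 -0.0432] ang 0.62 r 0.118
wrist green [222, 55, 22, 23, 274] [232.   65.4] 0.102 [ 0.6047 -0.0246] ang 0.636 r 0.144
```

The lever reads about 0.645 rad in every view, against the notch at 0.65. It stayed there after release, the ring was aligned at the last look, and the gripper is clear. Handing in.

```bash
python3 -c "
from cell import r
print(r.close_job())"
```

```text
the job is handed in; nothing more can be done
None
```

I handed the job in at 18.8 s of the 48 s allowed: the ring's pointer lines up with the green line, the lever sits in the green notch (about 0.645 rad measured in the clearest view, notch at 0.65), and the arm stayed clear of the jar, rack and timer; the hand-in returned no verdict.

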